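# Nip the tapered packer tight under the post shoe

## Robot

A 7-joint arm with a two-finger parallel gripper is mounted at the origin on the work surface; the furniture and walls round the work are solid. World frame = base frame: x ahead of the robot, y to its left, z up, the work surface at z = 0. Lengths are in m, angles in rad, forces in N, time in s.
With the tool pointing down it reaches from about 0.425 to 0.925 m from the base axis. Payload 6.8 kg.
Tool frame: the origin (TCP) lies on the centre line of the jaws, within the pads' length; the fingertips stand bot.tip_reach ahead of it and the grasp point (between the pads) lies 3 mm ahead of it (bot.tip_reach is the distance from the TCP to the fingertips, in m); z points along the fingers, y is the line along which they close (so a half turn about z gives the same grasp; the last joint's range is limited). The gripper opens to 85 mm and grips with 20 to 120 N. Pads are 22 mm wide; open, the fingers measure 114 mm over their backs; the gripper's body (76 mm by 85 mm) begins 54 mm behind the grasp point. The pads swing forward as they close: fully open they stand 13 mm farther back than shut.
Start: joints at [1.004, 0.477, 0.022, 1.555, -0.011, 1.109, -0.083], TCP at [0.299, -0.605, 0.253] pointing down, gripper open.
Joint ranges: [-2.96, 2.96], [-0.34, 2.1], [-1.41, 1.46], [0.24, 2.44], [-1.37, 4.51], [0.17, 1.92], [-2.96, 2.96]. Speed limits (rad/s): [2.39, 2.39, 3.14, 3.14, 3.14, 3.14, 3.14].

## Interface

Orientations are given as a unit quaternion [w, x, y, z].
In Python, from station import bot gives the robot as it stands.
- The arm moves only by the tool jog_arm, never from a script. Its argument "deltas" is a list of rows, each a list of 7 numbers: the shift along the world's x, y, z in m, then the turn, a rotation vector about the world's x, y, z in rad, then the opening, from 0 (shut) to 1 (fully open). In form: [[x, y, z, rx, ry, rz, grip], ...]. A call has 1 to 10 rows; each row shifts and turns the commanded pose from where the row before left it; what a row does not reach is not made up. A row lasts 1/10 s, in which the tool goes at most 50 mm and 8.59 degrees, less where a joint would pass 70% of its speed; a pose out of reach is approached as far as the arm can. A call with a gripper value outside its range is refused whole. The fingers move at their own pace and stop on an object; "newtons" is the grip in N (left out, the last holds). Time passes only in rows, so rows that do not move let the fingers close. It gives the time, the measured TCP pose, the force, the opening and the grip force at its end, in the units of the state.
- bot.get_obs(): the state, without advancing time (a new reading comes with each control period).
- bot.read_camera(name): name is "scene" or "top" or "wrist"; returns a dict with "img" (400x640x3 uint8, red, green, blue), "K" (3x3 intrinsics, pixels), "dist_coeffs" ([k1, k2, p1, p2, k3] as OpenCV has them; the pictures are not rectified), "eye" and "attitude" of the camera in the world. Camera axes: x right, y down, z forward; pixel columns grow to the right and rows downward; lengths in m; the calibration is good to about 2 mm. A picture is of the moment at which its call begins. There is no depth.
- bot.hand_in(): hands the job in; it is judged then, once.
The state is a dict: "t": time; "q": joint angles; "joint_vel": joint speeds; "joint_torque": joint torques, N m; "eef_pos": TCP position; "tool_rot": TCP orientation; "contact_force": force on the tool from outside, world axes, zero at the start; "torque": the same for the moment, N m; "gripper_width": opening from 0.0 (shut) to 1.0 (fully open); "grasp_force": force on a finger pad.
Only numpy, scipy, OpenCV 4.12 (cv2) and the standard library are available. Lean on these libraries where they do the work, as an engineer would, in place of code of your own. Each camera call takes 0.05 s, during which the arm holds its last target. There are 200 camera calls.

## Task

The post shoe is wedged up off its concrete block and still needs its front packer. Press lightly on the blue tapered horseshoe packer and slide it along its lane until its thick plain end overhangs the open front of the rack, then take it by the sides of that overhang. Slide it flat along the block and under the shoe's base plate, its slot astride the front bolt, until the taper is nipped snug between block and plate, finger-tight and not forced; let go, leave the other two packers where they lie, and do not drop the blue one.

Things in the scene. Friction and masses are not known exactly. Their poses are not given: they have to be found in the camera images.
- packer_blue: blue-painted metal horseshoe packer, 130 x 56 mm, about 160 g, flat in one of the rack's three lanes. Origin: centre of its flat underside; x from the plain tail (-65 mm) to the two prong tips (+65 mm), z up. 9 mm thick from the tail to x = -7 mm, then its top falls evenly to 2.5 mm at the tips. Centre of mass 52 mm from the tail: it tips off an edge if it overhangs farther
- packer_tail (a point): middle of the blue packer's plain tail edge, at half its thickness (4.5 mm over the underside). In the lane the tail faces the rack's open front and lies 6 to 18 mm behind its edge; the first 58 mm from the tail are solid, 9 mm thick plate with a level top, 56 mm wide; a press of some 10 N there drags it along its lane
- slot_end (a point): bottom of the blue packer's slot, on its centre line, 68 mm from the tail and 62 mm from the prong tips, at the underside. The slot is 14 mm wide and open between the prong tips, with a flared mouth
- packer_yellow: yellow packer of the same outline, 7 mm thick at the tail, origin and axes alike; a bystander in another lane
- packer_red: red packer of the same outline, 11 mm thick at the tail, origin and axes alike; a bystander in another lane
- rack: fixed plywood rack, 168 x 207 mm; its height differs from start to start. Origin 72 mm below the lanes' floor; x to its back, y to its left. Three lanes along x, 59 mm wide, centred at y = -66, 0, +66 mm, from the open front (x = -75 mm) to a back stop at x = +75 mm. Strips 7 mm wide, 12 mm high flank the lanes: a packer has 1.5 mm of room each side and cannot be gripped there
- rack_front (a point): middle of the rack's front edge, at the height of the lanes' floor (60 to 72 mm over the bench, different each time); axes like the rack's. In front of it all is free down to the bench, so fingers can pass below the floor's height there
- pad: fixed concrete block, 200 x 200 mm, flat top. Origin 72 mm below its top, under its middle; x from its front to its back, z up. Upright front face at x = -100 mm. On it stands a galvanised post shoe: base plate 8 mm thick, 110 mm wide, from x = -76 to +64 mm, with two uprights (x = -28 to +16 mm) up to 120 mm above the block; wooden wedges stick out at both sides
- bolt (a point): axis of the shoe's front bolt (10 mm thick, fixed, upright) at the height of the block's top; axes like the block's. It lies 16 mm behind the base plate's front edge, stands through the gap and ends some 35 mm above the block's top
- gap_mouth (a point): point on the block's top straight below the middle of the base plate's front edge; in front of it 24 mm of the block's top are bare. The gap between block and plate differs each time, 5.0 to 8.6 mm, and is not measured: the blue packer meets the plate's edge once its tips are 28 to 68 mm past this point. From there the push rises by some 2 N a mm; a push of 10 N (7 to 15) leaves it snug

How it is judged:
On the way:
1. the blue packer overhangs the rack's front edge by more than 20 mm while it still lies flat on the rack (x of packer_tail in the frame of rack_front between -0.06 and -0.02 m and angle between packer_blue's own z axis and vertical below 0.06 rad and z of packer_blue in the frame of rack below 0.075 m), for 0.2 s.
At the end, for the whole second after the job is handed in: The blue packer lies flat on the block with the front bolt in its slot, in line with the block to 0.12 rad, at rest and nipped under the plate so that it bears on the block with more than 5 N (its own weight is about 2 N); the yellow and red packers are within 15 mm of where they lay (contact force between packer_blue and pad above 5 N and x of slot_end in the frame of bolt between -0.055 and -0.003 m and y of slot_end in the frame of bolt between -0.009 and 0.009 m and angle between the x axis of packer_blue and the x axis of pad, either way round below 0.12 rad and angle between packer_blue's own z axis and vertical below 0.06 rad and linear speed of packer_blue below 0.01 m/s and distance of each of packer_yellow, packer_red from where it was at the start of the episode below 0.015 m); the robot touches nothing.
It fails at once if the blue packer is pressed against the rack with more than 40 N (contact force between packer_blue and rack above 40 N).
It fails at once if the blue packer is forced: it bears on the block with more than 30 N (contact force between packer_blue and pad above 30 N).
It fails at once if the robot knocks the rack or the block with more than 30 N (contact force between the arm and rack above 30 N or contact force between the arm and pad above 30 N).
It fails at once if the blue packer is dropped (height (world z) of packer_blue below 0.035 m).
It fails at once if the yellow or the red packer is shifted by more than 15 mm (distance of any of packer_yellow, packer_red from where it was at the start of the episode above 0.015 m).
It also fails if it takes over 72 s, if anything falls off the work surface, if the arm or the gripper's body presses on something with over 40 N, if the wrist force passes 120 N, or if a joint passes its speed limit or range.

## Working session

There is one attempt and no reset: what is moved stays moved. The work goes in short steps, Python scripts to look and compute and a tool call to move; the robot and the scene stay as the last step left them, time stands still between calls to the robot, and variables do not carry over. Pictures are saved under pics/ and viewed, at most 11 in all, crops included, and the job is handed in when it is done.

Besides the shell and the picture viewer there is one more tool, called by a JSON object that holds its "name" and its "arguments", one argument or row to a line. jog_arm: Moves the arm, as the interface text tells. Its arguments: {"type":"object","properties":{"deltas":{"type":"array"},"newtons":{"type":"number"}},"required":["deltas"]}

```bash
mkdir -p pics
cat > h.py <<'E'
import numpy as np,cv2
from scipy.spatial.transform import Rotation as R
from station import bot
def cam(n):
    c=bot.read_camera(n); return c
def rot(c):
    a=np.array(c["attitude"],float)
    return a if a.shape==(3,3) else R.from_quat(a[[1,2,3,0]]).as_matrix()
def ray(c,p):
    u=cv2.undistortPoints(np.array(p,float).reshape(-1,1,2),np.array(c["K"]),np.array(c["dist_coeffs"])).reshape(-1,2)
    d=np.c_[u,np.ones(len(u))]@rot(c).T
    return np.array(c["eye"]),d
def onz(c,p,z):
    e,d=ray(c,p); return e+d*((z-e[2])/d[:,2])[:,None]
def tri(c1,p1,c2,p2):
    e1,d1=ray(c1,p1);e2,d2=ray(c2,p2);out=[]
    for a,b in zip(d1,d2):
        s=np.linalg.lstsq(np.c_[a,-b],e2-e1,rcond=None)[0]
        x,y=e1+a*s[0],e2+b*s[1]; out.append(np.r_[(x+y)/2,np.linalg.norm(x-y)])
    return np.array(out)
def proj(c,X):
    r=rot(c).T; return cv2.projectPoints(np.array(X,float).reshape(-1,1,3),cv2.Rodrigues(r)[0],-r@np.array(c["eye"]),np.array(c["K"]),np.array(c["dist_coeffs"]))[0].reshape(-1,2)
def save(c,f,crop=None,k=1):
    i=c["img"][:,:,::-1]
    if crop: i=i[crop[1]:crop[3],crop[0]:crop[2]]
    cv2.imwrite(f,cv2.resize(i,None,fx=k,fy=k,interpolation=cv2.INTER_CUBIC))
E
python3 - <<'E'
from h import *
import pickle
cs={n:cam(n) for n in("scene","top")}
pickle.dump(cs,open("c0.pkl","wb"))
for n,c in cs.items(): save(c,f"pics/{n}0.png"); print(n,c["eye"],c["attitude"],c["K"])
print(bot.get_obs(),bot.tip_reach)
E
```

```text
scene [-0.07590226  0.60485482  1.13345982] [ 0.13115983 -0.36639471  0.8682928  -0.30760304] [[501.98599082   0.         320.58377393]
 [  0.         501.98599082 189.7738608 ]
 [  0.           0.           1.        ]]
top [ 0.46251226 -0.01138593  1.02991202] [ 0.02655737 -0.69655996  0.71623575 -0.03324574] [[462.91479343   0.         322.89837749]
 [  0.         462.91479343 200.16059261]
 [  0.           0.           1.        ]]
{'t': 0.1, 'q': array([ 1.00391735,  0.47776539,  0.02234011,  1.55630338, -0.01151785,
        1.10928292, -0.08308666]), 'joint_vel': array([-0.0005553 , -0.00105753, -0.00016006, -0.00290739,  0.00021787,
       -0.00025063,  0.00014793]), 'joint_torque': array([ 4.65682082e-03, -5.97763288e+01,  1.61386382e+00, -2.81958228e+01,
        1.28656442e-02,  5.02871015e-03,  2.23648726e-05]), 'eef_pos': array([ 0.29871826, -0.6047786 ,  0.25241146]), 'tool_rot': array([-7.81014939e-04,  9.73801870e-01,  2.27396685e-01, -2.34878139e-04]), 'contact_force': array([-0.38721072,  0.30260371,  0.50006818]), 'torque': array([0.06548913, 0.00030612, 0.04619499]), 'grasp_force': 0.0, 'gripper_width': 1.0014091301782273} 0.022
```

View pics/scene0.png

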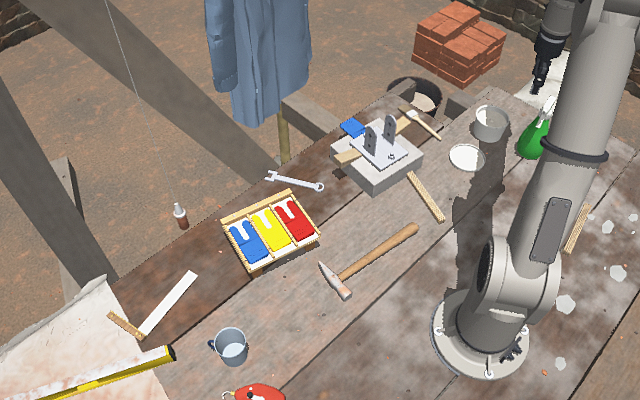

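View pics/top0.png

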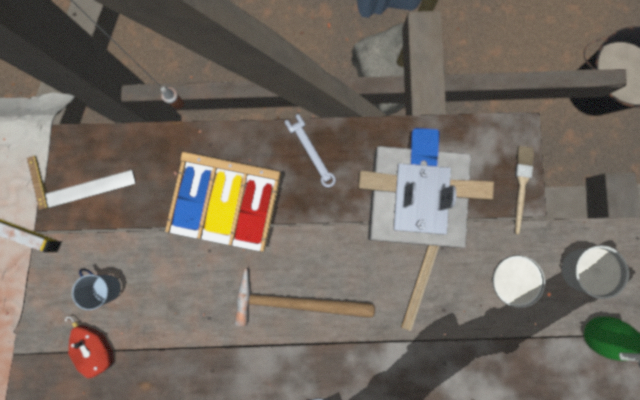

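The scene picture shows the rack around (270,230), with the blue packer in the lane at (248,240), and the block at (378,158). In the top picture the rack is around (222,200), blue at (190,198), and the block at (420,197). The open front and the block's front both face the robot (image down, world -x).

Run:
```python
from h import *
import pickle
cs=pickle.load(open("c0.pkl","rb"))
def cr(n,x,y):
    return cv2.resize(cs[n]["img"][y:y+100,x:x+130,::-1],None,fx=3,fy=3,interpolation=cv2.INTER_CUBIC)
a=np.vstack([np.hstack([cr("top",160,152),cr("top",355,150)]),np.hstack([cr("scene",205,180),cr("scene",310,105)])])
cv2.imwrite("pics/m.png",a)
```

```text
(no output)
```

View pics/m.png

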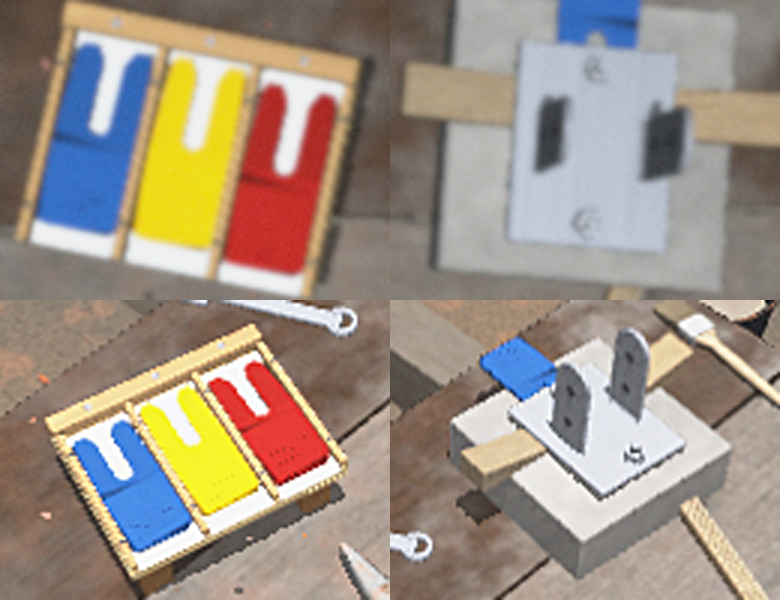

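The montage shows a clear rack front edge, plate front edge, bolt and block corners; next I triangulate these picks.

Run:
```python
from h import *
import pickle
cs=pickle.load(open("c0.pkl","rb"));T,S=cs["top"],cs["scene"]
o={"r":((160,152),(205,180),(0,0),(0,300)),"p":((355,150),(310,105),(390,0),(390,300))}
pts=[("r","frontL",(22,243),(133,577)),("r","frontR",(305,293),(345,470)),("r","blue tailL",(40,220),(140,550)),("r","blue tailR",(108,232),(190,522)),
("p","plateL",(508,240),(600,496)),("p","plateR",(665,248),(685,440)),("p","padFL",(437,268),(580,545)),("p","padFR",(722,290),(732,440)),("p","padBL",(450,0),(452,420)),("p","bolt",(588,222),(634,452))]
for k,n,a,b in pts:
    A=(np.array(a)-o[k][2])/3+o[k][0]-0.33; B=(np.array(b)-o[k][3])/3+o[k][1]-0.33
    print(n,tri(T,[A],S,[B])[0].round(4), "z.07",onz(T,[A],.07)[0].round(4))
```

```text
frontL [0.4861 0.3048 0.0611 0.0013] z.07 [0.4854 0.3014 0.07  ]
frontR [0.4442 0.1083 0.0584 0.0034] z.07 [0.4457 0.108  0.07  ]
blue tailL [0.4996 0.2882 0.0693 0.0034] z.07 [0.5009 0.2891 0.07  ]
blue tailR [0.4903 0.2415 0.0708 0.0026] z.07 [0.4913 0.2426 0.07  ]
plateL [ 0.4794 -0.1664  0.0691  0.0028] z.07 [ 0.4784 -0.1672  0.07  ]
plateR [ 0.4691 -0.2752  0.0733  0.002 ] z.07 [ 0.4699 -0.2754  0.07  ]
padFL [ 0.461  -0.1188  0.0528  0.0015] z.07 [ 0.4605 -0.1174  0.07  ]
padFR [ 0.4397 -0.3143  0.067   0.0005] z.07 [ 0.4399 -0.3132  0.07  ]
padBL [ 0.6465 -0.1335  0.072   0.0009] z.07 [ 0.6473 -0.1334  0.07  ]
bolt [ 0.4885 -0.2208  0.0821  0.0013] z.07 [ 0.4893 -0.223   0.07  ]
```

{"name": "jog_arm", "arguments": {
  "deltas": [
    [0.012, 0.043, 0.004, 0, 0, -0.033, 0],
    [0.012, 0.043, 0.004, 0, 0, -0.033, 0],
    [0.012, 0.043, 0.004, 0, 0, -0.033, 0],
    [0.012, 0.043, 0.004, 0, 0, -0.033, 0],
    [0.012, 0.043, 0.004, 0, 0, -0.033, 0],
    [0.012, 0.043, 0, 0, 0, -0.033, 0],
    [0.012, 0.043, 0, 0, 0, -0.033, 0],
    [0.012, 0.043, 0, 0, 0, -0.033, 0],
    [0.012, 0.043, 0, 0, 0, -0.033, 0],
    [0.012, 0.043, 0, 0, 0, -0.033, 0]
  ]
}}

```text
t: 1.1
eef_pos: [0.4188, -0.1734, 0.2732]
tool_rot: [0.0, 0.998, 0.064, -0.0]
contact_force: [1.3, 0.5, -1.1]
gripper_width: -0.001
grasp_force: 0.0
```

{"name": "jog_arm", "arguments": {
  "deltas": [
    [0.012, 0.043, 0, 0, 0, -0.033, 0],
    [0.012, 0.043, 0, 0, 0, -0.033, 0],
    [0.012, 0.043, 0, 0, 0, -0.033, 0],
    [0.012, 0.043, 0, 0, 0, -0.033, 0],
    [0.012, 0.043, 0, 0, 0, -0.033, 0],
    [0.012, 0.043, 0, 0, 0, -0.033, 0],
    [0.012, 0.043, 0, 0, 0, -0.033, 0],
    [0.012, 0.043, 0, 0, 0, -0.033, 0],
    [0.012, 0.043, 0, 0, 0, -0.033, 0],
    [0, 0, 0, 0, 0, 0, 0]
  ]
}}

```text
t: 2.1
eef_pos: [0.5264, 0.219, 0.2731]
tool_rot: [-0.002, 0.997, -0.08, -0.0]
contact_force: [-0.7, 0.2, -0.4]
gripper_width: 0.004
grasp_force: 0.0
```

Run:
```python
from h import *
import pickle
c=cam("wrist");pickle.dump(c,open("w1.pkl","wb"));save(c,"pics/w1.png")
o=bot.get_obs();print(o["t"],o["eef_pos"],o["tool_rot"],o["contact_force"],c["eye"],rot(c).round(3))
for z in(.06,.07):print(proj(c,[[.495,.265,z],[.478,.268,z]]))
```

```text
2.15 [0.52632458 0.21539356 0.27275301] [-7.13730369e-04  9.96696591e-01 -8.12094191e-02 -6.52839479e-04] [-0.11091816 -0.27217725  0.42835721] [0.60651561 0.20456218 0.39214419] [[-0.159 -0.937 -0.31 ]
 [-0.987  0.15   0.054]
 [-0.005  0.315 -0.949]]
[[282.07398568 210.31140018]
 [282.41604132 225.41043584]]
[[280.9770839  213.59944083]
 [281.3461927  229.05675222]]
```

View pics/w1.png

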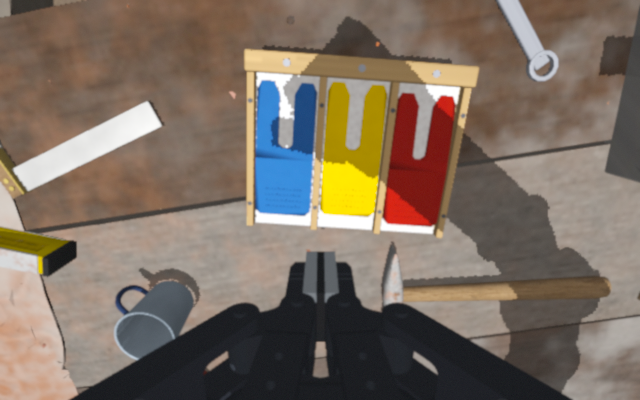

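The wrist view shows the blue packer with its tail edge at about row 216, columns 255–312, and the rack's white floor lip from there to row 228.

```bash
cat >> h.py <<'E'
def blue(c):
    h=cv2.cvtColor(c["img"],cv2.COLOR_RGB2HSV); m=cv2.inRange(h,(100,110,40),(125,255,255))
    n,l,s,_=cv2.connectedComponentsWithStats(m); k=1+np.argmax(s[1:,4]); return (l==k).astype(np.uint8)
def outline(c,z):
    m=cv2.findContours(blue(c),cv2.RETR_EXTERNAL,cv2.CHAIN_APPROX_NONE)[0]
    P=onz(c,m[0].reshape(-1,2),z)[:,:2]
    r=cv2.minAreaRect(P.astype(np.float32)); return P,r
E
python3 - <<'E'
from h import *
import pickle
w=pickle.load(open("w1.pkl","rb"));t=pickle.load(open("c0.pkl","rb"))["top"]
for c in(w,t):
  for z in(.069,.078):
    P,r=outline(c,z);print(z,np.round(r[0],4),np.round(r[1],4),r[2]);print(cv2.boxPoints(r).round(4).tolist())
# rack front lip pixels at floor level
for z in(.06,.068):print(z,onz(w,[[256,224],[309,228.5],[317,229],[375,232]],z).round(4)[:,:2].tolist())
E
```

```text
0.069 [0.5574 0.25  ] [0.0558 0.128 ] 77.07649993896484
[[0.4887999892234802, 0.2371000051498413], [0.6134999990463257, 0.2084999978542328], [0.6259999871253967, 0.262800008058548], [0.5012999773025513, 0.2915000021457672]]
0.078 [0.5588 0.2487] [0.0542 0.1244] 77.07649230957031
[[0.4921000003814697, 0.2362000048160553], [0.6133000254631042, 0.20829999446868896], [0.6255000233650208, 0.2612000107765198], [0.5041999816894531, 0.289000004529953]]
0.069 [0.5566 0.2527] [0.0549 0.1251] 77.25656127929688
[[0.4896000027656555, 0.23980000615119934], [0.6115999817848206, 0.21220000088214874], [0.6237000226974487, 0.26570001244544983], [0.5016999840736389, 0.29330000281333923]]
0.078 [0.5557 0.2503] [0.0544 0.1239] 77.25656127929688
[[0.489300012588501, 0.23739999532699585], [0.6101999878883362, 0.210099995136261], [0.6222000122070312, 0.2630999982357025], [0.5012999773025513, 0.2903999984264374]]
0.06 [[0.4841, 0.2958], [0.47, 0.2404], [0.468, 0.2319], [0.4547, 0.1705]]
0.068 [[0.487, 0.2936], [0.4733, 0.2395], [0.4714, 0.2313], [0.4583, 0.1714]]
```

{"name": "jog_arm", "arguments": {
  "deltas": [
    [0.007, 0.02, 0, 0, 0, -0.031, 0],
    [0.007, 0.02, -0.02, 0, 0, -0.031, 0],
    [0, 0, -0.04, 0, 0, 0, 0],
    [0, 0, -0.04, 0, 0, 0, 0],
    [0, 0, -0.035, 0, 0, 0, 0],
    [0, 0, -0.02, 0, 0, 0, 0],
    [0, 0, 0, 0, 0, 0, 0],
    [0, 0, 0, 0, 0, 0, 0]
  ]
}}

```text
t: 2.95
eef_pos: [0.5412, 0.2509, 0.1187]
tool_rot: [0.0, 0.993, -0.115, -0.0]
contact_force: [0.8, 0.3, -0.2]
gripper_width: 0.001
grasp_force: 0.0
```

{"name": "jog_arm", "arguments": {
  "deltas": [
    [0, 0.003, -0.005, 0, 0, 0, 0],
    [0, 0, -0.005, 0, 0, 0, 0],
    [0, 0, -0.004, 0, 0, 0, 0],
    [0, 0, -0.002, 0, 0, 0, 0],
    [0, 0, -0.002, 0, 0, 0, 0],
    [0, 0, 0, 0, 0, 0, 0],
    [0, 0, 0, 0, 0, 0, 0]
  ]
}}

```text
t: 3.65
eef_pos: [0.541, 0.2548, 0.1003]
tool_rot: [-0.0, 0.993, -0.115, 0.0]
contact_force: [0.2, 0.9, -0.8]
gripper_width: 0.001
grasp_force: 0.0
```

{"name": "jog_arm", "arguments": {
  "deltas": [
    [0, 0, -0.002, 0, 0, 0, 0],
    [0, 0, -0.002, 0, 0, 0, 0],
    [0, 0, 0, 0, 0, 0, 0]
  ]
}}

```text
t: 3.95
eef_pos: [0.5407, 0.2547, 0.096]
tool_rot: [0.0, 0.993, -0.115, -0.0]
contact_force: [0.1, 0.4, 0.3]
gripper_width: -0.002
grasp_force: 0.0
```

{"name": "jog_arm", "arguments": {
  "deltas": [
    [0, 0, -0.002, 0, 0, 0, 0],
    [0, 0, 0, 0, 0, 0, 0]
  ]
}}

```text
t: 4.15
eef_pos: [0.5408, 0.2547, 0.094]
tool_rot: [0.0, 0.993, -0.115, -0.0]
contact_force: [-0.4, -0.3, 0.4]
gripper_width: -0.001
grasp_force: 0.0
```

{"name": "jog_arm", "arguments": {
  "deltas": [
    [0, 0, -0.001, 0, 0, 0, 0],
    [0, 0, -0.001, 0, 0, 0, 0],
    [0, 0, 0, 0, 0, 0, 0]
  ]
}}

```text
t: 4.45
eef_pos: [0.5411, 0.2549, 0.0932]
tool_rot: [0.0, 0.993, -0.115, 0.0]
contact_force: [-1.9, -1.6, 7.8]
gripper_width: 0.001
grasp_force: 3.9
```

{"name": "jog_arm", "arguments": {
  "deltas": [
    [0, 0, -0.001, 0, 0, 0, 0],
    [0, 0, 0, 0, 0, 0, 0]
  ]
}}

```text
t: 4.65
eef_pos: [0.5412, 0.255, 0.0932]
tool_rot: [0.0, 0.993, -0.115, 0.001]
contact_force: [-3.5, -2.8, 15.0]
gripper_width: 0.0
grasp_force: 7.5
```

{"name": "jog_arm", "arguments": {
  "deltas": [
    [-0.002, 0.0005, 0, 0, 0, 0, 0],
    [-0.004, 0.001, 0, 0, 0, 0, 0],
    [-0.005, 0.0011, 0, 0, 0, 0, 0],
    [-0.005, 0.0011, 0, 0, 0, 0, 0],
    [-0.005, 0.0011, 0, 0, 0, 0, 0],
    [-0.005, 0.0011, 0, 0, 0, 0, 0],
    [0, 0, 0, 0, 0, 0, 0]
  ]
}}

```text
t: 5.35
eef_pos: [0.5165, 0.2618, 0.0932]
tool_rot: [-0.001, 0.993, -0.115, 0.002]
contact_force: [-0.1, 0.2, 10.0]
gripper_width: 0.001
grasp_force: 5.0
```

Run:
```python
from h import *
for n in("top","scene"):
    c=cam(n);P,r=outline(c,.069);print(n,np.round(r[0],4),np.round(r[1],4),r[2]);print(cv2.boxPoints(r).round(4).tolist())
c=cam("wrist");P,r=outline(c,.069);print(np.round(r[0],4),np.round(r[1],4),r[2]);print(cv2.boxPoints(r).round(4).tolist())
save(c,"pics/w2.png")
```

```text
top [ 0.6516 -0.2387] [0.057  0.0788] 87.2154541015625
[[0.6108999848365784, -0.2653000056743622], [0.6895999908447266, -0.26910001039505005], [0.692300021648407, -0.21220000088214874], [0.6136999726295471, -0.20829999446868896]]
scene [0.5021 0.2643] [0.0545 0.0727] 75.76155853271484
[[0.4602000117301941, 0.24690000712871552], [0.5307000279426575, 0.2290000021457672], [0.5440999865531921, 0.2818000018596649], [0.47360000014305115, 0.2996000051498413]]
[0.5442 0.2538] [0.0558 0.1058] 76.45086669921875
[[0.4862000048160553, 0.23899999260902405], [0.5891000032424927, 0.2143000066280365], [0.6021000146865845, 0.2685000002384186], [0.4993000030517578, 0.29319998621940613]]
```

{"name": "jog_arm", "arguments": {
  "deltas": [
    [-0.004, 0.0009, 0, 0, 0, 0, 0],
    [-0.005, 0.0011, 0, 0, 0, 0, 0],
    [-0.005, 0.0011, 0, 0, 0, 0, 0],
    [-0.005, 0.0011, 0, 0, 0, 0, 0],
    [-0.005, 0.0011, 0, 0, 0, 0, 0],
    [-0.005, 0.0011, 0, 0, 0, 0, 0],
    [0, 0, 0, 0, 0, 0, 0],
    [0, 0, 0, 0, 0, 0, 0]
  ]
}}

```text
t: 6.3
eef_pos: [0.4876, 0.2683, 0.0932]
tool_rot: [-0.001, 0.993, -0.115, 0.002]
contact_force: [-0.2, 0.3, 11.5]
gripper_width: -0.0
grasp_force: 5.4
```

Run:
```python
from h import *
c=cam("scene");P,r=outline(c,.071);print(np.round(r[0],4),np.round(r[1],4),r[2]);print(cv2.boxPoints(r).round(4).tolist())
c=cam("wrist");P,r=outline(c,.069);print(np.round(r[0],4),np.round(r[1],4),r[2]);print(cv2.boxPoints(r).round(4).tolist())
```

```text
[0.4718 0.2713] [0.0574 0.0719] 76.50022888183594
[[0.4302000105381012, 0.251800000667572], [0.5001000165939331, 0.23499999940395355], [0.5134999752044678, 0.29089999198913574], [0.44359999895095825, 0.3077000081539154]]
[0.5152 0.2604] [0.0559 0.1062] 76.98568725585938
[[0.45719999074935913, 0.2451000064611435], [0.560699999332428, 0.22120000422000885], [0.5733000040054321, 0.27570000290870667], [0.4697999954223633, 0.2996000051498413]]
```

{"name": "jog_arm", "arguments": {
  "deltas": [
    [0, 0, 0.01, 0, 0, 0, 0],
    [0, 0, 0.03, 0, 0, 0, 1],
    [-0.016, 0.0035, 0.02, 0, 0, 0, 1],
    [-0.016, 0.0035, 0, 0, 0, 0, 1],
    [0, 0, 0, 0, 0, 0, 1],
    [0, 0, 0, 0, 0, 0, 1],
    [0, 0, 0, 0, 0, 0, 1]
  ]
}}

```text
t: 7.1
eef_pos: [0.4542, 0.2734, 0.1505]
tool_rot: [0.001, 0.993, -0.115, -0.0]
contact_force: [0.3, -0.0, -0.3]
gripper_width: 0.991
grasp_force: 0.0
```

Run:
```python
from h import *
c=cam("wrist");P,r=outline(c,.071);print(np.round(r[0],4),np.round(r[1],4),r[2]);print(cv2.boxPoints(r).round(4).tolist())
save(c,"pics/w3.png")
t=cam("top");s=cam("scene");P,r=outline(s,.071);print(cv2.boxPoints(r).round(4).tolist())
o=bot.get_obs();print(o["eef_pos"],o["gripper_width"])
```

```text
[0.5038 0.2632] [0.0549 0.1269] 76.94554138183594
[[0.4357999861240387, 0.2508000135421753], [0.5593000054359436, 0.22210000455379486], [0.5716999769210815, 0.27559998631477356], [0.448199987411499, 0.3043000102043152]]
[[0.4302999973297119, 0.2526000142097473], [0.5192999839782715, 0.23100000619888306], [0.5325999855995178, 0.28610000014305115], [0.44369998574256897, 0.3077000081539154]]
[0.45424629 0.27368453 0.15068245] 1.0029447750663194
```

View pics/w3.png

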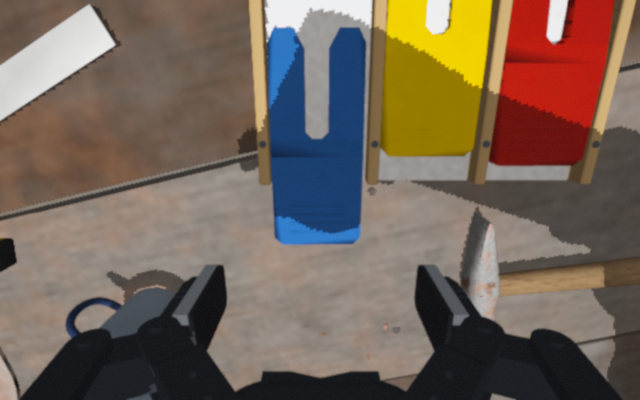

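The packer overhangs straight, with its tail edge at row 243 (columns 275–360) and the rack edge at row 183; the open jaws straddle it centrally.

{"name": "jog_arm", "arguments": {
  "deltas": [
    [0.001, 0, -0.03, 0, 0, 0, 1],
    [0.001, 0, -0.03, 0, 0, 0, 1],
    [0, 0, -0.015, 0, 0, 0, 1],
    [0, 0, -0.0095, 0, 0, 0, 1],
    [0, 0, 0, 0, 0, 0, 1],
    [0, 0, 0, 0, 0, 0, 1]
  ]
}}

```text
t: 7.85
eef_pos: [0.4564, 0.2745, 0.0675]
tool_rot: [-0.0, 0.993, -0.115, 0.0]
contact_force: [-0.2, -0.4, 0.1]
gripper_width: 0.998
grasp_force: 0.0
```

{"name": "jog_arm", "arguments": {
  "deltas": [
    [0, 0, 0, 0, 0, 0, 0.55],
    [0, 0, 0, 0, 0, 0, 0.55],
    [0, 0, 0, 0, 0, 0, 0.55],
    [0, 0, 0, 0, 0, 0, 0.55],
    [0, 0, 0, 0, 0, 0, 0.5],
    [0, 0, 0, 0, 0, 0, 0.5]
  ],
  "newtons": 40
}}

```text
t: 8.45
eef_pos: [0.4565, 0.2745, 0.0677]
tool_rot: [-0.0, 0.993, -0.115, 0.001]
contact_force: [-1.4, -0.3, 5.3]
gripper_width: 0.644
grasp_force: 44.4
```

{"name": "jog_arm", "arguments": {
  "deltas": [
    [0, 0, 0, 0, 0, 0, 0.5],
    [0, 0, 0.003, 0, 0, 0, 0.5],
    [0, 0, 0.005, 0, 0, 0, 0.5],
    [0, 0, 0.01, 0, 0, 0, 0.5],
    [0, 0, 0.015, 0, 0, 0, 0.5],
    [0, 0, 0.02, 0, 0, 0, 0.5],
    [0, 0, 0.02, 0, 0, 0, 0.5],
    [0, 0, 0.01, 0, 0, 0, 0.5],
    [0, 0, 0, 0, 0, 0, 0.5],
    [0, 0, 0, 0, 0, 0, 0.5]
  ],
  "newtons": 80
}}

```text
t: 9.45
eef_pos: [0.4558, 0.2738, 0.1497]
tool_rot: [0.0, 0.993, -0.115, 0.0]
contact_force: [0.3, 0.0, -1.5]
gripper_width: 0.637
grasp_force: 84.3
```

Run:
```python
from h import *
c=cam("wrist");save(c,"pics/w4.png")
P,r=outline(c,.145);print(np.round(r[0],4),np.round(r[1],4),r[2])
m=cv2.findContours(blue(c),cv2.RETR_EXTERNAL,cv2.CHAIN_APPROX_NONE)[0][0].reshape(-1,2)
o=bot.get_obs();z0=o["eef_pos"][2];yaw=2*np.arctan2(o["tool_rot"][2],o["tool_rot"][1]);print(o["eef_pos"],yaw)
# tip: topmost pixels, width of packer = 56 -> depth
i=m[m[:,1].argmin()];print("tip px",i)
g=o["eef_pos"]
for dz in(-.02,-.01,-.005,0,.005,.01):
    print(dz,proj(c,[g+[.115*np.cos(yaw),.115*np.sin(yaw),dz]]).round(1))
```

```text
[0.4993 0.263 ] [0.0588 0.131 ] 77.43010711669922
[0.45550934 0.27364052 0.14918645] -0.23033310237729462
tip px [240   0]
-0.02 [[318.6  -3.1]]
-0.01 [[318.4 -11.1]]
-0.005 [[318.3 -15.6]]
0 [[318.2 -20.5]]
0.005 [[318.1 -25.8]]
0.01 [[318.  -31.7]]
```

View pics/w4.png

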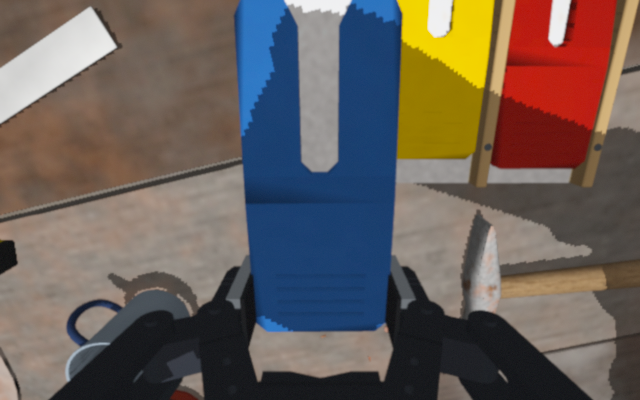

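The packer is held square between the pads, tail at row 330, taper line at row 204, slot end at row 172. I check its pitch from its edge widths.

```bash
cat >> h.py <<'E'
def pitch(c):
    m=blue(c);L=[];Q=[]
    for r in range(8,250):
        x=np.flatnonzero(m[r])
        if len(x)<20: continue
        L.append([x[0]-.5,r]);Q.append([x[-1]+.5,r])
    un=lambda p:cv2.undistortPoints(np.array(p,float).reshape(-1,1,2),np.array(c["K"]),np.array(c["dist_coeffs"])).reshape(-1,2)
    a,b=un(L),un(Q); pl=np.polyfit(a[:,1],a[:,0],1);pr=np.polyfit(b[:,1],b[:,0],1)
    v=np.array([a[0,1],a[-1,1]]); l=np.polyval(pl,v);q=np.polyval(pr,v); d=.056/(q-l)
    X=np.c_[(l+q)/2*d,v*d,d]@rot(c).T+np.array(c["eye"])
    print("resid",np.std(a[:,0]-np.polyval(pl,a[:,1]))*480); u=X[0]-X[1]
    print(X.round(4),"pitch up",np.arctan2(u[2],np.hypot(*u[:2])),"yaw",np.arctan2(u[1],u[0]))
E
python3 - <<'E'
from h import *
pitch(cam("wrist"))
E
```

```text
resid 0.8568075328335659
[[0.5608 0.2491 0.1429]
 [0.4776 0.2676 0.1502]] pitch up -0.08532557871369208 yaw -0.2188459711084262
```

{"name": "jog_arm", "arguments": {
  "deltas": [
    [-0.003, -0.02, 0, 0, 0, 0.02, 0.5],
    [-0.003, -0.04, 0, 0, 0, 0.03, 0.5],
    [-0.003, -0.045, 0, 0, 0, 0.03, 0.5],
    [-0.003, -0.045, 0, 0, 0, 0.03, 0.5],
    [-0.003, -0.045, 0, 0, 0, 0.03, 0.5],
    [-0.003, -0.045, 0, 0, 0, 0.03, 0.5],
    [-0.003, -0.045, 0, 0, 0, 0.03, 0.5],
    [-0.008, -0.045, 0, 0, 0, 0.03, 0.5],
    [-0.008, -0.02, 0, 0, 0, 0.03, 0.5],
    [0, 0, 0, 0, 0, 0.03, 0.5]
  ]
}}

```text
t: 10.55
eef_pos: [0.4168, -0.0794, 0.1488]
tool_rot: [0.0, 1.0, 0.027, -0.002]
contact_force: [-0.2, 0.7, -1.8]
gripper_width: 0.636
grasp_force: 84.6
```

{"name": "jog_arm", "arguments": {
  "deltas": [
    [-0.012, -0.03, 0, 0, 0, 0.03, 0.5],
    [-0.012, -0.03, 0, 0, 0, 0.03, 0.5],
    [-0.012, -0.03, 0, 0, 0, 0, 0.5],
    [-0.012, -0.03, 0, 0, 0, 0, 0.5],
    [-0.01, -0.025, 0, 0, 0, 0, 0.5],
    [0, 0, 0, 0, 0, 0, 0.5],
    [0, 0, 0, 0, 0, 0, 0.5],
    [0, 0, 0, 0, 0, 0, 0.5]
  ]
}}

```text
t: 11.35
eef_pos: [0.3616, -0.2195, 0.1496]
tool_rot: [-0.0, 0.998, 0.061, -0.0]
contact_force: [-0.1, 0.1, -1.4]
gripper_width: 0.636
grasp_force: 84.7
```

Run:
```python
from h import *
import pickle
o=bot.get_obs();print(o["t"],o["eef_pos"],o["tool_rot"],o["q"].round(3),2*np.arctan2(o["tool_rot"][2],o["tool_rot"][1]))
c=cam("wrist");pitch(c);save(c,"pics/w5.png")
t=cam("scene");save(t,"pics/s5.png",(290,80,450,200),5)
pickle.dump((c,t),open("c5.pkl","wb"))
```

```text
11.35 [ 0.36158148 -0.21948764  0.149556  ] [-3.86537267e-04  9.98135407e-01  6.10373455e-02 -4.89222964e-05] [ 0.67   0.23  -0.304  2.213  0.104  0.712 -1.153] 0.12215062696818009
resid 0.9934517466913186
[[ 0.4685 -0.2065  0.1436]
 [ 0.3843 -0.2176  0.1512]] pitch up -0.08923521346260825 yaw 0.13124109371796447
```

View pics/w5.png

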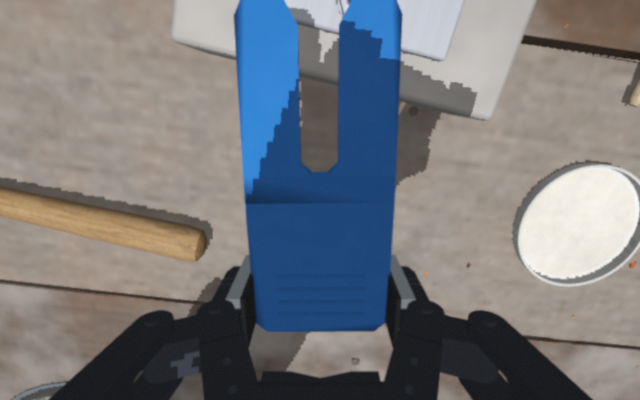

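The wrist view shows the block's front corners at about (175,40) and (485,120), and the plate's front right corner at (443,60); the packer is still square in the jaws.

Run:
```python
from h import *
import pickle
w,_=pickle.load(open("c5.pkl","rb"));cs=pickle.load(open("c0.pkl","rb"));T,S=cs["top"],cs["scene"]
f=lambda p:np.array([(p[0]-390)/3+355-.33,p[1]/3+150-.33]); g=lambda p:np.array([(p[0]-390)/3+310-.33,(p[1]-300)/3+105-.33])
for n,wp,a,b in[("padFR",(485,119),(722,290),(732,440)),("padFL",(174,39),(437,268),(580,545)),("plateR",(442,60),(665,248),(685,440))]:
    print(n,tri(w,[wp],T,[f(a)])[0].round(4),tri(w,[wp],S,[g(b)])[0].round(4))
    for z in(.055,.06,.065,.072):print(z,onz(w,[wp],z)[0,:2].round(4),onz(T,[f(a)],z)[0,:2].round(4),onz(S,[g(b)],z)[0,:2].round(4))
```

```text
padFR [ 0.4389 -0.3234  0.0378  0.0005] [ 0.4381 -0.3087  0.0714  0.0038]
0.055 [ 0.4389 -0.315 ] [ 0.4396 -0.3179] [ 0.4453 -0.3249]
0.06 [ 0.439  -0.3125] [ 0.4397 -0.3164] [ 0.4429 -0.3206]
0.065 [ 0.4391 -0.3101] [ 0.4398 -0.3148] [ 0.4405 -0.3163]
0.072 [ 0.4392 -0.3067] [ 0.44   -0.3126] [ 0.4371 -0.3103]
padFL [ 0.461  -0.1197  0.0497  0.0011] [ 0.4621 -0.1199  0.0505  0.0013]
0.055 [ 0.4611 -0.122 ] [ 0.4605 -0.1191] [ 0.4605 -0.1168]
0.06 [ 0.4606 -0.1241] [ 0.4605 -0.1185] [ 0.458  -0.1134]
0.065 [ 0.4602 -0.1262] [ 0.4605 -0.118 ] [ 0.4555 -0.1101]
0.072 [ 0.4596 -0.1291] [ 0.4605 -0.1172] [ 0.452  -0.1054]
plateR [ 0.4698 -0.2815  0.0497  0.0009] [ 4.663e-01 -2.729e-01  7.730e-02  3.000e-04]
0.055 [ 0.469  -0.2802] [ 0.47   -0.2795] [ 0.4779 -0.2913]
0.06 [ 0.4684 -0.2786] [ 0.4699 -0.2782] [ 0.4753 -0.2871]
0.065 [ 0.4678 -0.2769] [ 0.4699 -0.2768] [ 0.4728 -0.283 ]
0.072 [ 0.4669 -0.2747] [ 0.4699 -0.2749] [ 0.4692 -0.2771]
```

{"name": "jog_arm", "arguments": {
  "deltas": [
    [-0.003, 0.004, -0.01, 0, 0, -0.057, 0.5],
    [-0.003, 0.004, -0.015, 0, 0, -0.057, 0.5],
    [-0.003, 0.004, -0.015, 0, 0, -0.057, 0.5],
    [0, 0, -0.01, 0, 0, -0.056, 0.5],
    [0, 0, 0, 0, 0, 0, 0.5],
    [0, 0, 0, 0, 0, 0, 0.5],
    [0, 0, 0, 0, 0, 0, 0.5]
  ]
}}

```text
t: 12.15
eef_pos: [0.3527, -0.2089, 0.1004]
tool_rot: [0.0, 0.999, -0.053, 0.001]
contact_force: [0.5, 0.2, -1.4]
gripper_width: 0.638
grasp_force: 84.7
```

Run:
```python
from h import *
import pickle
o=bot.get_obs();y=2*np.arctan2(o["tool_rot"][2],o["tool_rot"][1]);p=o["eef_pos"];print(o["t"],p,o["tool_rot"],o["q"].round(3),y)
c=cam("wrist");save(c,"pics/w6.png");pickle.dump(c,open("c6.pkl","wb"))
tip=p+[.115*np.cos(y),.115*np.sin(y),0];b=np.array([.4895,-.2215]);u=np.array([.9945,-.105]);n=np.array([.105,.9945])
print("tip rel bolt along/lat",(tip[:2]-b)@u,(tip[:2]-b)@n)
```

```text
12.15 [ 0.35265164 -0.2088547   0.10035932] [ 1.78437806e-04  9.98606990e-01 -5.27610067e-02  5.69271230e-04] [ 0.6    0.3   -0.248  2.28   0.135  0.572 -1.427] -0.10557105095870854
tip rel bolt along/lat -0.022420286087626532 -0.0018370384973480458
```

View pics/w6.png

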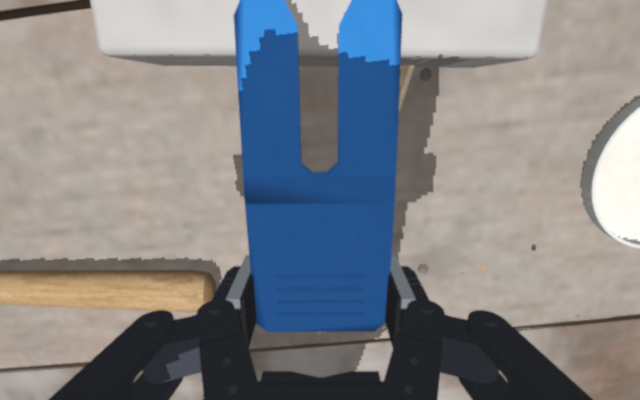

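The block's front edge runs level at row 52 from column 100 to 540, centred on column 320; the packer's slot is centred on column 319, so lateral alignment is within about 1 mm.

{"name": "jog_arm", "arguments": {
  "deltas": [
    [0, 0.001, -0.01, 0, 0, 0, 0.5],
    [0, 0, -0.01, 0, 0, 0, 0.5],
    [0, 0, -0.004, 0, 0, 0, 0.5],
    [0, 0, 0, 0, 0, 0, 0.5],
    [0, 0, 0, 0, 0, 0, 0.5]
  ]
}}

```text
t: 12.7
eef_pos: [0.3518, -0.2078, 0.0756]
tool_rot: [-0.0, 0.999, -0.054, -0.0]
contact_force: [-0.2, -0.0, -2.3]
gripper_width: 0.639
grasp_force: 84.7
```

{"name": "jog_arm", "arguments": {
  "deltas": [
    [0, 0, -0.002, 0, 0, 0, 0.5],
    [0, 0, -0.002, 0, 0, 0, 0.5],
    [0, 0, 0, 0, 0, 0, 0.5],
    [0, 0, 0, 0, 0, 0, 0.5]
  ]
}}

```text
t: 13.1
eef_pos: [0.3519, -0.2079, 0.0718]
tool_rot: [-0.0, 0.999, -0.054, -0.0]
contact_force: [0.1, -0.1, -1.9]
gripper_width: 0.633
grasp_force: 84.7
```

Underside ≈ 0.066. I continue down in small steps.

{"name": "jog_arm", "arguments": {
  "deltas": [
    [0, 0, -0.0015, 0, 0, 0, 0.5],
    [0, 0, -0.0015, 0, 0, 0, 0.5],
    [0, 0, 0, 0, 0, 0, 0.5],
    [0, 0, 0, 0, 0, 0, 0.5]
  ]
}}

```text
t: 13.5
eef_pos: [0.3519, -0.2079, 0.0688]
tool_rot: [-0.0, 0.999, -0.054, -0.0]
contact_force: [-0.4, 0.1, -1.9]
gripper_width: 0.637
grasp_force: 84.7
```

{"name": "jog_arm", "arguments": {
  "deltas": [
    [0, 0, -0.0015, 0, 0, 0, 0.5],
    [0, 0, -0.0015, 0, 0, 0, 0.5],
    [0, 0, 0, 0, 0, 0, 0.5],
    [0, 0, 0, 0, 0, 0, 0.5]
  ]
}}

```text
t: 13.9
eef_pos: [0.352, -0.2079, 0.0658]
tool_rot: [0.0, 0.999, -0.054, 0.0]
contact_force: [-0.4, 0.7, -0.2]
gripper_width: 0.638
grasp_force: 84.8
```

{"name": "jog_arm", "arguments": {
  "deltas": [
    [0, 0, -0.001, 0, 0, 0, 0.5],
    [0, 0, 0, 0, 0, 0, 0.5],
    [0, 0, 0, 0, 0, 0, 0.5]
  ]
}}

```text
t: 14.2
eef_pos: [0.352, -0.2079, 0.0649]
tool_rot: [0.0, 0.999, -0.054, 0.0]
contact_force: [-1.6, -0.3, 0.6]
gripper_width: 0.64
grasp_force: 84.9
```

Run:
```python
from h import *
o=bot.get_obs();print(o["contact_force"],o["torque"],o["eef_pos"])
c=cam("wrist");pitch(c)
```

```text
[-1.62624945 -0.31401787  0.63744012] [ 0.03019544 -0.03587104 -0.00411262] [ 0.35201561 -0.20794238  0.06486123]
resid 0.8286481233175608
[[ 0.459  -0.2195  0.0604]
 [ 0.3751 -0.2113  0.067 ]] pitch up -0.07757112866420456 yaw -0.09740521523933435
```

{"name": "jog_arm", "arguments": {
  "deltas": [
    [0.003, -0.0003, 0, 0, 0, 0, 0.5],
    [0.004, -0.0004, 0, 0, 0, 0, 0.5],
    [0.004, -0.0004, 0, 0, 0, 0, 0.5],
    [0.004, -0.0004, 0, 0, 0, 0, 0.5],
    [0, 0, 0, 0, 0, 0, 0.5]
  ]
}}

```text
t: 14.75
eef_pos: [0.3683, -0.2096, 0.065]
tool_rot: [0.0, 0.999, -0.053, 0.001]
contact_force: [0.6, 0.2, 0.5]
gripper_width: 0.636
grasp_force: 85.0
```

{"name": "jog_arm", "arguments": {
  "deltas": [
    [0.004, -0.0004, 0, 0, 0, 0, 0.5],
    [0.004, -0.0004, 0, 0, 0, 0, 0.5],
    [0.004, -0.0004, 0, 0, 0, 0, 0.5],
    [0, 0, 0, 0, 0, 0, 0.5]
  ]
}}

```text
t: 15.15
eef_pos: [0.38, -0.2108, 0.065]
tool_rot: [0.0, 0.999, -0.053, 0.001]
contact_force: [0.3, -0.9, 2.7]
gripper_width: 0.635
grasp_force: 85.1
```

{"name": "jog_arm", "arguments": {
  "deltas": [
    [0.002, -0.0002, 0.0003, 0, 0, 0, 0.5],
    [0.002, -0.0002, 0, 0, 0, 0, 0.5],
    [0.002, -0.0002, 0, 0, 0, 0, 0.5],
    [0, 0, 0, 0, 0, 0, 0.5]
  ]
}}

```text
t: 15.55
eef_pos: [0.3853, -0.2113, 0.0652]
tool_rot: [0.0, 0.999, -0.054, 0.0]
contact_force: [-0.7, -0.6, 2.2]
gripper_width: 0.638
grasp_force: 85.1
```

{"name": "jog_arm", "arguments": {
  "deltas": [
    [0.002, -0.0002, 0, 0, 0, 0, 0.5],
    [0.002, -0.0002, 0, 0, 0, 0, 0.5],
    [0.002, -0.0002, 0, 0, 0, 0, 0.5],
    [0, 0, 0, 0, 0, 0, 0.5]
  ]
}}

```text
t: 15.95
eef_pos: [0.3915, -0.2119, 0.0652]
tool_rot: [0.0, 0.999, -0.054, 0.0]
contact_force: [-0.8, -0.1, 3.3]
gripper_width: 0.637
grasp_force: 85.2
```

{"name": "jog_arm", "arguments": {
  "deltas": [
    [0.002, -0.0002, 0.0003, 0, 0, 0, 0.5],
    [0.002, -0.0002, 0, 0, 0, 0, 0.5],
    [0, 0, 0, 0, 0, 0, 0.5]
  ]
}}

```text
t: 16.25
eef_pos: [0.3954, -0.2123, 0.0655]
tool_rot: [0.0, 0.999, -0.054, 0.0]
contact_force: [-0.7, 0.0, 3.2]
gripper_width: 0.634
grasp_force: 85.2
```

{"name": "jog_arm", "arguments": {
  "deltas": [
    [0.002, -0.0002, 0, 0, 0, 0, 0.5],
    [0.002, -0.0002, 0, 0, 0, 0, 0.5],
    [0, 0, 0, 0, 0, 0, 0.5]
  ]
}}

```text
t: 16.55
eef_pos: [0.3974, -0.2124, 0.0652]
tool_rot: [-0.0, 0.999, -0.054, -0.002]
contact_force: [-6.4, 0.9, 8.4]
gripper_width: 0.636
grasp_force: 85.8
```

Run:
```python
from h import *
o=bot.get_obs();print(o["contact_force"],o["torque"],o["eef_pos"])
c=cam("wrist");save(c,"pics/w7.png");pitch(c)
```

```text
[-6.44990862  0.93220655  8.40914418] [0.18083656 0.995064   0.03025033] [ 0.39742981 -0.21239557  0.06517029]
resid 0.6620738678783893
[[ 0.4722 -0.2203  0.0624]
 [ 0.4207 -0.216   0.0678]] pitch up -0.10414124443363194 yaw -0.08319349892264097
```

View pics/w7.png

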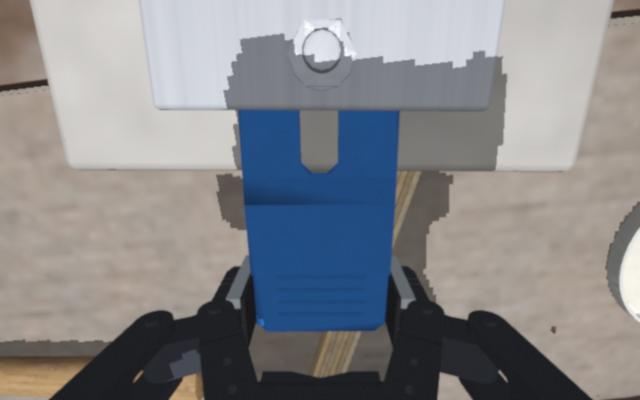

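Now the taper meets the plate, at 6 N push. The bolt at (322,50) sits centred ahead of the slot (column 319), and the plate edge at row 108 is square to the packer. I ease the downward load and finish the push.

{"name": "jog_arm", "arguments": {
  "deltas": [
    [0, 0, 0.0005, 0, 0, 0, 0.5],
    [0, 0, 0.0005, 0, 0, 0, 0.5],
    [0, 0, 0, 0, 0, 0, 0.5]
  ]
}}

```text
t: 16.9
eef_pos: [0.3994, -0.2126, 0.0663]
tool_rot: [-0.0, 0.999, -0.054, 0.0]
contact_force: [-0.5, 0.6, -0.6]
gripper_width: 0.634
grasp_force: 84.8
```

{"name": "jog_arm", "arguments": {
  "deltas": [
    [0.002, -0.0002, 0, 0, 0, 0, 0.5],
    [0.001, -0.0001, 0, 0, 0, 0, 0.5],
    [0, 0, 0, 0, 0, 0, 0.5]
  ]
}}

```text
t: 17.2
eef_pos: [0.4011, -0.2127, 0.0661]
tool_rot: [-0.0, 0.999, -0.054, -0.001]
contact_force: [-4.8, 1.5, 2.6]
gripper_width: 0.636
grasp_force: 85.2
```

{"name": "jog_arm", "arguments": {
  "deltas": [
    [0.001, -0.0001, 0, 0, 0, 0, 0.5],
    [0.001, -0.0001, 0, 0, 0, 0, 0.5],
    [0, 0, 0, 0, 0, 0, 0.5]
  ]
}}

```text
t: 17.5
eef_pos: [0.4011, -0.2127, 0.0659]
tool_rot: [-0.0, 0.999, -0.054, -0.003]
contact_force: [-9.0, 2.5, 7.8]
gripper_width: 0.632
grasp_force: 85.7
```

{"name": "jog_arm", "arguments": {
  "deltas": [
    [0, 0, 0.0005, 0, 0, 0, 0.5],
    [0, 0, 0.0005, 0, 0, 0, 0.5],
    [0, 0, 0, 0, 0, 0, 0.5]
  ]
}}

```text
t: 17.8
eef_pos: [0.4021, -0.2128, 0.0666]
tool_rot: [-0.0, 0.999, -0.054, -0.002]
contact_force: [-6.4, 0.4, -4.2]
gripper_width: 0.638
grasp_force: 84.9
```

{"name": "jog_arm", "arguments": {
  "deltas": [
    [0.001, -0.0001, -0.0003, 0, 0, 0, 0.5],
    [0.0005, 0, 0, 0, 0, 0, 0.5],
    [0, 0, 0, 0, 0, 0, 0.5]
  ]
}}

```text
t: 18.1
eef_pos: [0.4026, -0.2128, 0.0664]
tool_rot: [-0.0, 0.999, -0.054, -0.003]
contact_force: [-8.8, 0.7, 3.3]
gripper_width: 0.632
grasp_force: 85.6
```

Run:
```python
from h import *
o=bot.get_obs();print(o["contact_force"],o["torque"],o["eef_pos"])
```

```text
[-8.75954298  0.73587607  3.29799566] [0.28145387 1.86429456 0.00319955] [ 0.40257383 -0.21283611  0.0664161 ]
```

{"name": "jog_arm", "arguments": {
  "deltas": [
    [0.0006, 0, 0.0003, 0, 0, 0, 0.5],
    [0.0006, 0, 0, 0, 0, 0, 0.5],
    [0, 0, 0, 0, 0, 0, 0.5]
  ]
}}

```text
t: 18.4
eef_pos: [0.4028, -0.2128, 0.0664]
tool_rot: [-0.001, 0.999, -0.054, -0.004]
contact_force: [-10.7, 1.4, 3.0]
gripper_width: 0.634
grasp_force: 85.6
```

{"name": "jog_arm", "arguments": {
  "deltas": [
    [0, 0, 0.0003, 0, 0, 0, 0.7],
    [0, 0, 0, 0, 0, 0, 0.8],
    [0, 0, 0, 0, 0, 0, 0.95],
    [0, 0, 0, 0, 0, 0, 1],
    [0, 0, 0, 0, 0, 0, 1],
    [0, 0, 0, 0, 0, 0, 1]
  ]
}}

```text
t: 19.0
eef_pos: [0.4069, -0.2132, 0.0678]
tool_rot: [0.0, 0.999, -0.054, 0.0]
contact_force: [-0.5, 0.1, 0.5]
gripper_width: 0.998
grasp_force: 0.0
```

Run:
```python
from h import *
o=bot.get_obs();print(o["contact_force"],o["torque"],o["eef_pos"])
c=cam("wrist");save(c,"pics/w8.png");pitch(c)
```

```text
[-0.45406525  0.09336953  0.47712227] [-0.00095239 -0.00712933 -0.01802223] [ 0.40694045 -0.21323202  0.06781108]
resid 0.6300384505724148
[[ 0.4715 -0.22    0.062 ]
 [ 0.4293 -0.2168  0.0686]] pitch up -0.1540736963984184 yaw -0.0761003685738357
```

View pics/w8.png

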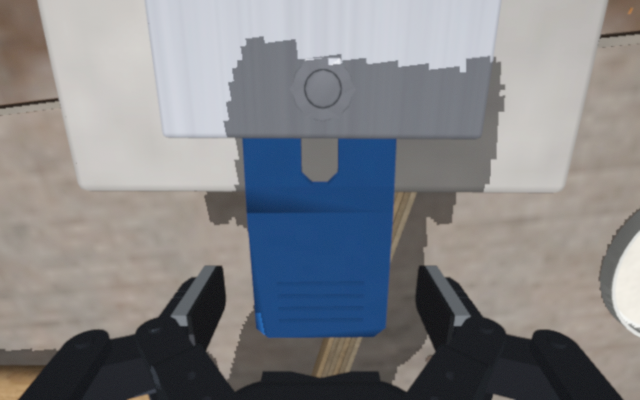

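The packer stays nipped: plate edge at row 135, slot end at row 182, bolt centred at (323,88), jaws clear on both sides. I back off, close the jaws and check the seat with a light push on the tail.

{"name": "jog_arm", "arguments": {
  "deltas": [
    [-0.012, 0.0013, 0, 0, 0, 0, 1],
    [-0.012, 0.0013, 0.001, 0, 0, 0, 1],
    [-0.014, 0.0013, 0.001, 0, 0, 0, 1],
    [0, 0, 0, 0, 0, 0, 0],
    [0, 0, 0, 0, 0, 0, 0],
    [0, 0, 0, 0, 0, 0, 0],
    [0, 0, 0, 0, 0, 0, 0],
    [0, 0, 0, 0, 0, 0, 0]
  ]
}}

```text
t: 19.85
eef_pos: [0.3691, -0.2093, 0.0697]
tool_rot: [0.0, 0.999, -0.053, 0.0]
contact_force: [0.6, -0.0, 0.0]
gripper_width: 0.144
grasp_force: 0.0
```

{"name": "jog_arm", "arguments": {
  "deltas": [
    [0.002, -0.0002, 0, 0, 0, 0, 0],
    [0.002, -0.0002, 0, 0, 0, 0, 0],
    [0.001, -0.0001, 0, 0, 0, 0, 0],
    [0, 0, 0, 0, 0, 0, 0]
  ]
}}

```text
t: 20.25
eef_pos: [0.374, -0.2098, 0.0697]
tool_rot: [0.0, 0.999, -0.053, 0.0]
contact_force: [-0.2, 0.6, -0.6]
gripper_width: 0.002
grasp_force: 0.0
```

{"name": "jog_arm", "arguments": {
  "deltas": [
    [0.001, -0.0001, 0, 0, 0, 0, 0],
    [0.001, -0.0001, 0, 0, 0, 0, 0],
    [0, 0, 0, 0, 0, 0, 0]
  ]
}}

```text
t: 20.55
eef_pos: [0.3752, -0.2099, 0.0696]
tool_rot: [-0.0, 0.999, -0.054, -0.0]
contact_force: [-1.0, -0.7, -0.1]
gripper_width: 0.001
grasp_force: 0.6
```

{"name": "jog_arm", "arguments": {
  "deltas": [
    [0.001, -0.0001, 0, 0, 0, 0, 0],
    [0.001, -0.0001, 0, 0, 0, 0, 0],
    [0, 0, 0, 0, 0, 0, 0]
  ]
}}

```text
t: 20.85
eef_pos: [0.3753, -0.2099, 0.0692]
tool_rot: [-0.0, 0.999, -0.054, -0.002]
contact_force: [-7.0, 1.6, 2.6]
gripper_width: 0.0
grasp_force: 3.1
```

{"name": "jog_arm", "arguments": {
  "deltas": [
    [0.001, -0.0001, 0, 0, 0, 0, 0],
    [0, 0, 0, 0, 0, 0, 0],
    [0, 0, 0, 0, 0, 0, 0]
  ]
}}

```text
t: 21.15
eef_pos: [0.3753, -0.2099, 0.069]
tool_rot: [-0.0, 0.999, -0.054, -0.003]
contact_force: [-8.2, 0.7, 3.4]
gripper_width: 0.002
grasp_force: 4.1
```

{"name": "jog_arm", "arguments": {
  "deltas": [
    [0.0008, -0.0001, 0.0002, 0, 0, 0, 0],
    [0, 0, 0, 0, 0, 0, 0],
    [0, 0, 0, 0, 0, 0, 0]
  ]
}}

```text
t: 21.45
eef_pos: [0.3754, -0.2098, 0.069]
tool_rot: [-0.001, 0.999, -0.054, -0.004]
contact_force: [-8.4, 1.2, 4.4]
gripper_width: -0.004
grasp_force: 4.7
```

{"name": "jog_arm", "arguments": {
  "deltas": [
    [0.001, -0.0001, 0.0002, 0, 0, 0, 0],
    [0, 0, 0, 0, 0, 0, 0],
    [0, 0, 0, 0, 0, 0, 0]
  ]
}}

```text
t: 21.75
eef_pos: [0.3754, -0.2098, 0.069]
tool_rot: [-0.001, 0.999, -0.054, -0.005]
contact_force: [-9.9, 1.3, 5.2]
gripper_width: 0.0
grasp_force: 5.6
```

{"name": "jog_arm", "arguments": {
  "deltas": [
    [-0.01, 0.001, 0, 0, 0, 0, 0],
    [-0.015, 0.0015, 0, 0, 0, 0, 0],
    [0, 0, 0.03, 0, 0, 0, 0],
    [0, 0, 0.04, 0, 0, 0, 0],
    [0, 0, 0.04, 0, 0, 0, 0],
    [0, 0, 0, 0, 0, 0, 0],
    [0, 0, 0, 0, 0, 0, 0]
  ]
}}

```text
t: 22.45
eef_pos: [0.3556, -0.2084, 0.181]
tool_rot: [0.001, 0.999, -0.054, 0.001]
contact_force: [0.1, 0.1, 0.3]
gripper_width: 0.002
grasp_force: 0.0
```

Run:
```python
from h import *
w=cam("wrist");P,r=outline(w,.069);print(cv2.boxPoints(r).round(4).tolist(),r[1],r[2])
i=w["img"];t=cam("top")["img"]
cv2.imwrite("pics/end.png",np.hstack([i[:,120:520],cv2.resize(t[100:300,140:340],(400,400))])[:,:,::-1])
print(bot.get_obs()["contact_force"])
```

```text
[[0.38429999351501465, -0.23929999768733978], [0.46939998865127563, -0.2484000027179718], [0.47530001401901245, -0.19339999556541443], [0.3901999890804291, -0.1843000054359436]] (0.0553198978304863, 0.08565060049295425) 83.86353302001953
[ 0.20733723 -0.44611017 -0.21442974]
```

View pics/end.png

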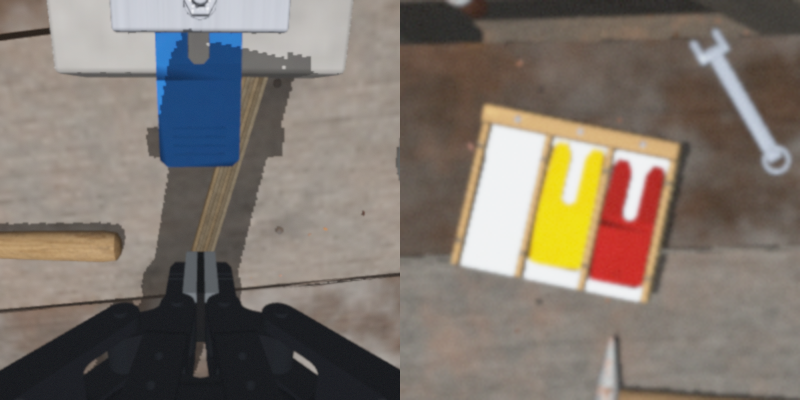

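The final picture shows the packer square under the plate (slot end near (199,62), bolt at (199,3)), with yellow and red undisturbed and the gripper clear. I hand in.

```bash
python3 -c "
from station import bot
print(bot.hand_in())"
```

```text
the job is handed in; nothing more can be done
None
```

The blue packer is under the shoe's base plate astride the front bolt, and didn't shift under a final 10 N push on its tail; I let go, the yellow and red packers still lie in their lanes, and the job is handed in, though the hand-in returned no verdict.

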